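# Serve one green can from the gravity-feed dispenser

### The arm

A 6-joint arm with a two-finger parallel gripper is mounted at the origin on the work surface. World frame = base frame: x ahead of the robot, y to its left, z up, the work surface at z = 0. Lengths are in m, angles in rad, forces in N, time in s.
With the tool pointing down it reaches from about 0.325 to 0.75 m from the base axis. Payload 7.6 kg.
Tool frame: the origin (TCP) lies on the mounting face of the last link; the fingertips stand 173 mm ahead of it and the grasp point (between the pads) lies 155 mm ahead of it; z points along the fingers, y is the direction in which the jaws open and shut (so a half turn about z gives the same grasp; the last joint's range is limited). The gripper opens to 85 mm and grips with 20 to 120 N. Pads are 22 mm wide; open, the fingers measure 114 mm over their backs; the gripper's body (76 mm by 85 mm) begins 54 mm behind the grasp point. The pads swing forward as they close: fully open they stand 13 mm farther back than shut.
Start: joints at [1.249, 0.052, 1.401, -0, 1.689, -0.07], TCP at [0.131, 0.508, 0.405] pointing down, gripper open.
Joint ranges: [-2.9, 2.9], [-0.91, 2.17], [0.12, 2.37], [-1.06, 4.2], [0.26, 2.73], [-2.93, 2.93]. Speed limits (rad/s): [2.57, 2.57, 3.01, 3.14, 3.14, 3.14].

### API

Orientations are given as a unit quaternion [w, x, y, z].
In Python, from rig import sense, vision, robot gives the robot as it stands.
- The arm moves only by the shell command python3 -m creep 'ROWS' [FORCE]. ROWS is JSON, a list of rows, each a list of 7 numbers: the shift along the tool's x, y, z in cm, then the turn, a rotation vector about the tool's x, y, z in rad, then the gripper command: -1 is shut, 1 is fully open, values between are in proportion. In form: [[tx, ty, tz, ax, ay, az, jaw], ...]. A call has 1 to 12 rows; each row shifts and turns the commanded pose from where the row before left it, along the tool's axes as they then stand; what a row does not reach is not made up. A row lasts 1/12 s, in which the tool goes at most 41.7 mm and 7.16 degrees, less where a joint would pass 70% of its speed; a pose out of reach is approached as far as the arm can. A call is refused whole if a number of a shift passes 4.17 or a number of a turn 0.125, either way. A call with a gripper value outside its range is refused whole. The fingers move at their own pace and stop on an object; FORCE is the grip in N (left out, the last holds). Time passes only in rows, so rows that do not move let the fingers close. It gives the time, the measured TCP pose, the force and the opening at its end, in the units of the state.
- sense(): the state, without advancing time (a new reading comes with each control period).
- vision.capture(name): name is "scene" or "side" or "wrist"; returns a dict with "color" (384x512x3 uint8, blue, green, red), "depth" (384x512 float32, m along the optical axis (not along the pixel's ray), 0 where there is no reading), "mtx" (3x3 intrinsics, pixels), "world_to_cam" (4x4, takes a point from world to camera coordinates). Camera axes: x right, y down, z forward; pixel columns grow to the right and rows downward; lengths in m; the calibration is good to about 2 mm. A picture is of the moment at which its call begins.
- robot.sign_off(): hands the job in, once; it reports no verdict.
The state is a dict: "t": time; "joint_pos": joint angles; "joint_velocities": joint speeds; "effort": joint torques, N m; "position": TCP position; "orientation": TCP orientation; "force": force on the tool from outside, world axes, zero at the start; "torque": the same for the moment, N m; "finger_gap": finger opening in m.
Only numpy, scipy, OpenCV 4.12 (cv2) and the standard library are available. Lean on these libraries where they do the work, as an engineer would, in place of code of your own. Each camera call takes 0.05 s, during which the arm holds its last target. There are 200 camera calls.

### The job

Serve one green can: with a fingertip, press the red paddle of the dispenser that holds the green cans all the way down and keep it down until the front can has rolled out to the tray at the front lip, then let the paddle back up so that the gate drops and the next can rolls up to it. Serve just the one; do not touch any can or the gate by hand, and leave the blue dispenser, the bottles and the cup alone.

Things in the scene. Friction and masses are not known exactly. Their poses are not given: they have to be found in the camera images.
- green_rack: fixed white gravity-feed dispenser, three green cans lying crosswise in its chute; trades places with the blue one. 344 mm long, 136 wide plus paddle. Origin on the table; x up the chute (away from the robot), -x the outlet, y left, z up. Chute falls 12 deg to -x, rails 50 mm high at the origin. Cheeks 80 to 115 mm high, pivot brackets 150, can tops 115 to 143.
- green_rocker (a joint): angle of the green rack's rocking lever, rad: 0 at rest (gate down), grows as the paddle is pressed, stop at 0.70. Axis along rack y at rack x = -15, z = 138 mm. Sprung to return: about 6 N at the paddle to start, 9 N at the stop. Gate clears the front can near 0.5; keeper fingers then hold back the second. Hold it down about 0.6 s while the can rolls out.
- green_paddle_top (a point): centre of the upper face of the green rack's red press paddle, 40 mm along the lever by 54 across, 5 thick, outside the right (-y) cheek: at rest at rack x = 69, y = -108, z = 172 mm, sloping up 0.35 rad to the rear. It goes down 62 mm in an arc round the lever's axis (bulging 7 mm rearward) and slopes 0.35 rad the other way at the stop.
- green_gate_edge (a point): middle of the lower edge of the green rack's gate: aluminium plate 156 mm wide, 46 high, with two white bumpers, across the chute before the first can, on the front arms of the rocking lever. The paddle lifts it, never the hand.
- green_can1: first green drink can in the chute, lying against the gate: 66 mm diameter, 122 long, about 0.35 kg. Origin at its centre, y its long axis. Starts at rack x = -7, z = 82 mm; rolled out, it lies on the padded front lip at rack x = -129, z = 56 mm.
- green_can2: second green can in the chute, same size and origin, starts at rack x = 58, z = 96 mm; ends where the first one lay.
- green_can3: third green can, same size and origin, starts at rack x = 123, z = 110 mm.
- blue_rack: fixed white gravity-feed dispenser, three blue cans lying crosswise in its chute; trades places with the green one. 344 mm long, 136 wide plus paddle. Origin on the table; x up the chute (away from the robot), -x the outlet, y left, z up. Chute falls 12 deg to -x, rails 50 mm high at the origin. Cheeks 80 to 115 mm high, pivot brackets 150, can tops 115 to 143.
- blue_rocker (a joint): angle of the blue rack's rocking lever, rad: 0 at rest (gate down), grows as the paddle is pressed, stop at 0.70. Axis along rack y at rack x = -15, z = 138 mm. Sprung to return: about 6 N at the paddle to start, 9 N at the stop. Gate clears the front can near 0.5; keeper fingers then hold back the second. Hold it down about 0.6 s while the can rolls out.
- blue_paddle_top (a point): centre of the upper face of the blue rack's red press paddle, 40 mm along the lever by 54 across, 5 thick, outside the right (-y) cheek: at rest at rack x = 69, y = -108, z = 172 mm, sloping up 0.35 rad to the rear. It goes down 62 mm in an arc round the lever's axis (bulging 7 mm rearward) and slopes 0.35 rad the other way at the stop.
- blue_gate_edge (a point): middle of the lower edge of the blue rack's gate: aluminium plate 156 mm wide, 46 high, with two white bumpers, across the chute before the first can, on the front arms of the rocking lever. The paddle lifts it, never the hand.
- blue_can1: first blue drink can in the chute, lying against the gate: 66 mm diameter, 122 long, about 0.35 kg. Origin at its centre, y its long axis. Starts at rack x = -7, z = 82 mm and stays there.
- blue_can2: second blue can in the chute, same size and origin, starts at rack x = 58, z = 96 mm.
- blue_can3: third blue can, same size and origin, starts at rack x = 123, z = 110 mm.
- yellow_bottle: loose bystander: upright yellow drink bottle with a blue cap, 60 mm in diameter, 150 mm high, standing to the robot's left of the dispensers. Origin under its foot.
- red_bottle: loose bystander: upright red drink bottle with a white cap, 62 mm in diameter, 155 mm high, standing to the robot's right of the dispensers. Origin under its foot.
- paper_cup: loose bystander: empty paper cup, 66 mm at the rim, 80 mm high, standing to the robot's right of the dispensers, beyond the red bottle. Origin under its foot.

How it is judged:
On the way, in this order (a step that is already met when the one before it is completed fails the run):
1. a finger presses the green paddle down (lever past 0.45 rad) (value of joint green_rocker above 0.45 rad and contact force between the fingers and green_rocker_c4 above 0.5 N).
2. the front green can has rolled out to the tray while the paddle is held right down (lever past 0.55 rad) (x of green_can1 in the frame of green_rack below -0.105 m and value of joint green_rocker above 0.55 rad).
At the end, for the whole second after the job is handed in: First green can at rest on the front lip (centre within 15 mm); green lever released (under 0.06 rad); second green can at rest at the gate (within 15 mm of the first can's place), third behind it; blue lever at rest, its front can within 15 mm of its start; bottles and cup upright (x of green_can1 in the frame of green_rack between -0.145 and -0.115 m and y of green_can1 in the frame of green_rack between -0.012 and 0.012 m and z of green_can1 in the frame of green_rack between 0.045 and 0.07 m and linear speed of each of green_can1, green_can2 below 0.02 m/s and value of joint each of green_rocker, blue_rocker below 0.06 rad and x of green_can2 in the frame of green_rack between -0.022 and 0.008 m and z of green_can2 in the frame of green_rack between 0.07 and 0.095 m and x of green_can3 in the frame of green_rack between 0.04 and 0.075 m and distance of blue_can1 from where it was at the start of the episode below 0.015 m and angle between each of yellow_bottle, red_bottle, paper_cup's own z axis and vertical below 0.1 rad); the robot touches nothing.
It fails at once if the robot touches a can or a gate (contact force between any of the fingers, the arm and green_can1 above 0.3 N or contact force between any of the fingers, the arm and green_can2 above 0.3 N or contact force between any of the fingers, the arm and green_can3 above 0.3 N or contact force between any of the fingers, the arm and blue_can1 above 0.3 N or contact force between any of the fingers, the arm and blue_can2 above 0.3 N or contact force between any of the fingers, the arm and blue_can3 above 0.3 N or contact force between any of the fingers, the arm and green_rocker_c5 above 0.3 N or contact force between any of the fingers, the arm and green_rocker_c6 above 0.3 N or contact force between any of the fingers, the arm and green_rocker_c7 above 0.3 N or contact force between any of the fingers, the arm and blue_rocker_c5 above 0.3 N or contact force between any of the fingers, the arm and blue_rocker_c6 above 0.3 N or contact force between any of the fingers, the arm and blue_rocker_c7 above 0.3 N).
It fails at once if a second green can is let out (x of green_can2 in the frame of green_rack below -0.06 m).
It fails at once if a green can is lifted out of the chute (z of any of green_can1, green_can2, green_can3 in the frame of green_rack above 0.14 m).
It fails at once if the blue dispenser is worked (lever past 0.15 rad) (value of joint blue_rocker above 0.15 rad).
It fails at once if a bottle or the cup is moved more than 20 mm (distance of any of yellow_bottle, red_bottle, paper_cup from where it was at the start of the episode above 0.02 m).
It also fails if it takes over 37 s, if anything falls off the work surface, if the arm or the gripper's body presses on something with over 40 N, if the wrist force passes 120 N, or if a joint passes its speed limit or range.

## Working session

There is one attempt and no reset: what is moved stays moved. The work goes in short steps, Python scripts to look and compute and a shell command to move; the robot and the scene stay as the last step left them, time stands still between calls to the robot, and variables do not carry over. Pictures are saved under pics/ and viewed, about 8 in all and at most 12, crops included, and the job is handed in when it is done.

```bash
mkdir -p pics
cat > h.py <<'E'
import numpy as np, cv2
from rig import sense, vision, robot
def pts(c):
    d=c["depth"];v,u=np.mgrid[:d.shape[0],:d.shape[1]];K=c["mtx"]
    P=np.stack([(u-K[0,2])/K[0,0]*d,(v-K[1,2])/K[1,1]*d,d,np.ones_like(d)],-1)
    return (P@np.linalg.inv(c["world_to_cam"]).T)[...,:3]
E
python3 - <<'E'
from h import *
s=sense();print(s["t"],s["position"],s["orientation"],s["force"],s["finger_gap"])
ims=[]
for n in("scene","side"):
    c=vision.capture(n);np.savez(n+".npz",**c);ims.append(c["color"])
    P=pts(c);hsv=cv2.cvtColor(c["color"],cv2.COLOR_BGR2HSV);H,S,V=cv2.split(hsv)
    for nm,m in dict(red=((H<8)|(H>172))&(S>140)&(V>60),green=(H>40)&(H<85)&(S>90)&(V>40),blue=(H>95)&(H<130)&(S>110)&(V>40)).items():
        N,L,st,ce=cv2.connectedComponentsWithStats(m.astype(np.uint8))
        for i in range(1,N):
            if st[i,4]>60:
                q=P[(L==i)&(c["depth"]>0)]
                if len(q): print(n,nm,ce[i].round(),st[i],np.median(q,0).round(3),np.percentile(q,2,0).round(3),np.percentile(q,98,0).round(3))
cv2.imwrite("pics/a.png",cv2.resize(np.vstack(ims),(800*3//4,900*3//4))[:,:] if 0 else np.hstack([cv2.resize(i,(400,300)) for i in ims]))
cv2.imwrite("pics/scene.png",ims[0]);cv2.imwrite("pics/side.png",ims[1])
E
```

```text
0.0 [0.13076887 0.50842506 0.40385222] [-1.51600453e-04  1.25569664e-01  9.92084493e-01 -7.72131418e-04] [-0.17561774 -0.31974337  0.05122203] 0.08537573394106257
scene red [506.  56.] [497  41  15  25 210] [-0.741  0.804  0.047] [-0.752  0.782  0.005] [-0.731  0.842  0.115]
scene red [150. 161.] [139 150  21  20 232] [ 0.513 -0.383  0.078] [ 0.47  -0.425  0.025] [ 0.622 -0.277  0.178]
scene red [483. 195.] [ 451  166   61   63 1710] [0.332 0.641 0.159] [0.293 0.604 0.012] [0.366 0.695 0.201]
scene red [286. 186.] [276 181  20  11 114] [0.542 0.105 0.172] [0.524 0.08  0.165] [0.557 0.129 0.178]
scene green [304. 207.] [292 185  26  44 321] [0.556 0.171 0.126] [0.459 0.156 0.104] [0.629 0.184 0.143]
scene green [316. 211.] [301 189  33  46 593] [0.558 0.206 0.126] [0.461 0.184 0.103] [0.632 0.228 0.143]
scene green [331. 218.] [319 195  26  45 306] [0.563 0.251 0.127] [0.467 0.237 0.104] [0.637 0.266 0.142]
scene green [246. 326.] [242 319   9  14  65] [0.89  0.125 0.011] [0.876 0.112 0.008] [0.904 0.138 0.015]
scene blue [150.  19.] [136   0  29  42 790] [-1.391 -1.739 -0.467] [-1.41
[... 1465 characters left out ...]
0.655 -0.144  0.128]
side blue [298. 240.] [261 234  68  15 457] [ 0.637 -0.2    0.126] [ 0.554 -0.228  0.103] [ 0.706 -0.173  0.142]
side blue [315. 249.] [301 245  28  11 130] [ 0.669 -0.245  0.137] [ 0.641 -0.256  0.109] [ 0.7   -0.228  0.143]
side blue [443. 315.] [434 305  18  21 290] [ 0.867 -0.492  0.167] [ 0.854 -0.503 -0.679] [1.351 0.249 0.171]
side blue [414. 333.] [405 323  18  21 285] [ 0.797 -0.527  0.168] [ 0.784 -0.537  0.15 ] [ 0.812 -0.508  0.171]
side blue [328. 364.] [ 275  329  116   55 1753] [ 0.619 -0.614  0.22 ] [ 0.543 -0.65   0.212] [ 0.705 -0.553  0.223]
side blue [254. 375.] [249 360  22  24 198] [ 0.496 -0.615  0.216] [ 0.489 -0.637  0.189] [ 0.513 -0.596  0.222]
```

View pics/scene.png

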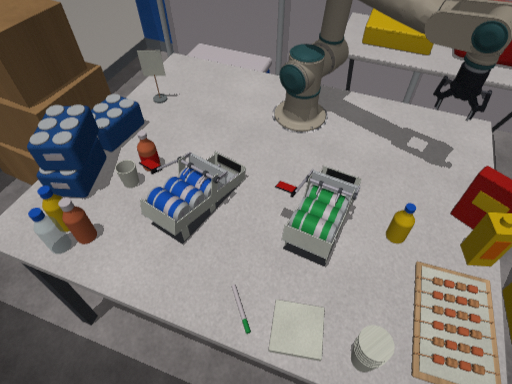

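View pics/side.png

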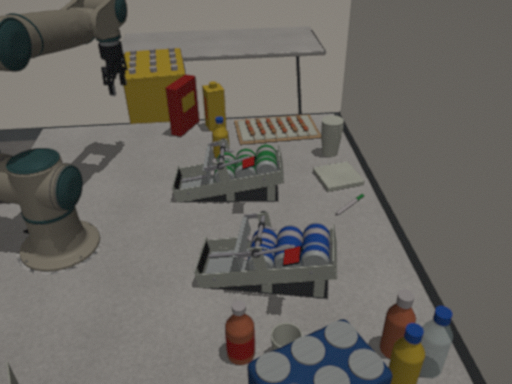

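Scene view: the green rack is right of centre, with its red paddle at pixel (286,186). The blue rack's paddle is at (150,161), beside the red bottle. In the side view the green paddle is at (248,162). Both views put it at about (0.542, 0.104, 0.172), and that height matches the 172 mm given. Next I'll get the rack yaw and the exact paddle centre.

Run:
```python
from h import *
Q=[]
for n in("scene","side"):
    c=dict(np.load(n+".npz"));P=pts(c);H,S,V=cv2.split(cv2.cvtColor(c["color"],cv2.COLOR_BGR2HSV))
    near=np.linalg.norm(P[...,:2]-[.542,.104],axis=-1)<.06
    q=P[near&((H<8)|(H>172))&(S>120)&(P[...,2]>.15)]
    print(n,"paddle",len(q),q.mean(0).round(4),cv2.minAreaRect(q[:,:2].astype(np.float32)*1000))
    r=P[(np.abs(P[...,0]-.53)<.25)&(np.abs(P[...,1]-.21)<.12)&(P[...,2]>.03)&(P[...,2]<.112)&~near]
    print("rack",len(r),cv2.minAreaRect(r[:,:2].astype(np.float32)*1000));Q.append(r)
    Q[-1]=r
print(cv2.minAreaRect(np.vstack(Q)[:,:2].astype(np.float32)*1000))
from scipy.spatial.transform import Rotation as R
psi=-.09
```

```text
scene paddle 118 [0.5419 0.1056 0.1722] ((540.5721435546875, 105.39651489257812), (51.817848205566406, 34.99906921386719), 83.98553466796875)
rack 1614 ((485.10260009765625, 222.1402587890625), (149.0478057861328, 350.484375), 83.970947265625)
side paddle 102 [0.5416 0.1034 0.1709] ((542.7166748046875, 104.67300415039062), (53.234580993652344, 34.78887939453125), 89.8666000366211)
rack 1847 ((485.16937255859375, 217.2906494140625), (161.369384765625, 346.8653259277344), 83.9758071899414)
((484.5962829589844, 217.34634399414062), (161.36941528320312, 350.484375), 83.970947265625)
```

Yaw is about -0.105 rad. The rack centre worked back from the paddle is (0.485, 0.2186), and the measured centre is (0.485, 0.217), so they agree. I'll shut the jaws and travel above everything.

```bash
python3 -m creep '[[-2.5,-1.5,0,0,0,0,-1],[-2.5,-1.5,0,0,0,0,-1],[-2.5,-1.5,0,0,0,0,-1],[-2.5,-1.5,0,0,0,0,-1],[-2.5,-1.5,0,0,0,0,-1],[-2.5,-1.5,0,0,0,0,-1],[-2.5,-1.5,0,0,0,0,-1],[-2.5,-1.5,0,0,0,0,-1],[-2.5,-1.5,0,0,0,0,-1],[-2.5,-1.5,0,0,0,0,-1],[-2.5,-1.5,0,0,0,0,-1],[-2.5,-1.5,0,0,0,0,-1]]'
python3 -m creep '[[-2.5,-1.4,0,0,0,0,-1],[-2.5,-1.4,0,0,0,0,-1],[-2.5,-1.4,0,0,0,0,-1],[-2.5,-1.4,0,0,0,0,-1],[-2.5,-1.4,0,0,0,0,-1],[-2.5,-1.4,0,0,0,0,-1],[-2.5,-1.4,0,0,0,0,-1],[-2.5,-1.4,0,0,0,0,-1],[0,0,0,0,0,-0.075,-1],[0,0,0,0,0,-0.075,-1],[0,0,0,0,0,0,-1],[0,0,0,0,0,0,-1]]'
cat > st.py <<'E'
from h import *
from scipy.spatial.transform import Rotation as R
s=sense();o=s["orientation"];r=R.from_quat(np.r_[o[1:],o[0]]).as_matrix()
p=np.array(s["position"])+.173*r[:,2]
G=np.array([.4847,.2180,0]);Y=R.from_euler('z',-.105).as_matrix()
print("t",s["t"],"tip",p.round(4),"rack",(Y.T@(p-G)).round(4),"F",np.round(s["force"],1),"gap",round(s["finger_gap"],4))
print("R\n",r.round(3)); print("to press point (cm, tool):",(r.T@(np.array([.545,.0997,p[2]])-p)*100).round(2))
E
python3 st.py
```

```text
t: 1.1
position: [0.3772, 0.2582, 0.4044]
orientation: [-0.0, 0.126, 0.992, -0.0]
force: [0.4, 0.1, 0.3]
finger_gap: -0.0002
t: 2.1
position: [0.5423, 0.1011, 0.4042]
orientation: [-0.0, 0.052, 0.999, -0.0]
force: [0.1, 0.7, 0.6]
finger_gap: 0.0
t 2.1 tip [0.5421 0.1011 0.2312] rack [ 0.0694 -0.1103  0.2312] F [0.1 0.7 0.6] gap 0.0
R
 [[-0.995  0.104 -0.001]
 [ 0.104  0.995  0.   ]
 [ 0.001 -0.    -1.   ]]
to press point (cm, tool): [-0.3  -0.11 -0.  ]
```

```bash
python3 -m creep '[[-0.3,-0.1,1.5,0,0,0,-1],[0,0,1.5,0,0,0,-1],[0,0,1.2,0,0,0,-1],[0,0,0,0,0,0,-1],[0,0,0,0,0,0,-1]]'; python3 st.py|head -1
python3 - <<'E'
from h import *
a=vision.capture("side")["color"][110:220,150:310];b=vision.capture("scene")["color"][130:260,230:390]
cv2.imwrite("pics/c.png",np.hstack([cv2.resize(a,(400,275),interpolation=2),cv2.resize(b,(400,275),interpolation=2)]))
E
```

```text
t: 2.52
position: [0.5449, 0.1, 0.3622]
orientation: [-0.001, 0.051, 0.999, -0.0]
force: [0.4, -0.6, 0.3]
finger_gap: -0.0001
t 2.5167 tip [0.5447 0.1    0.1892] rack [ 0.072  -0.1111  0.1892] F [ 0.4 -0.6  0.3] gap -0.0001
```

View pics/c.png

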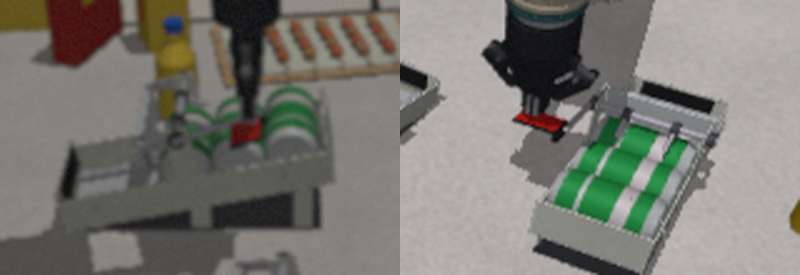

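The fingertips are centred over the red paddle in both views, at (245,130) in the left crop and (540,122) in the right. I'll shift 5 mm further outboard for body clearance, then press.

```bash
python3 -m creep '[[0,-0.5,0.5,0,0,0,-1],[0,0,0.8,0,0,0,-1],[0,0,0.8,0,0,0,-1],[0,0,0.8,0,0,0,-1],[0,0,0.8,0,0,0,-1],[0,0,0.8,0,0,0,-1],[0,0,0.8,0,0,0,-1],[0,0,0.8,0,0,0,-1],[0,0,0.8,0,0,0,-1]]'; python3 st.py|head -1
python3 -m creep '[[0,0,0.5,0,0,0,-1],[0,0,0.2,0,0,0,-1]]'; python3 st.py|head -1
```

```text
t: 3.37
position: [0.5449, 0.0947, 0.2949]
orientation: [0.001, 0.051, 0.999, 0.0]
force: [-2.9, 0.2, 9.7]
finger_gap: -0.0003
t 3.3667 tip [0.5453 0.0948 0.1219] rack [ 0.0732 -0.1162  0.1219] F [-2.9  0.2  9.7] gap -0.0003
t: 3.53
position: [0.5445, 0.0949, 0.2869]
orientation: [0.0, 0.051, 0.999, 0.0]
force: [-3.5, 0.3, 10.4]
finger_gap: 0.0001
t 3.5333 tip [0.5445 0.0949 0.1139] rack [ 0.0724 -0.1161  0.1139] F [-3.5  0.3 10.4] gap 0.0001
```

```bash
python3 -m creep '[[0,0,0.2,0,0,0,-1],[0,0,0.2,0,0,0,-1],[0,0,0,0,0,0,-1]]'; python3 st.py|head -1
python3 -m creep '[[0,0,0,0,0,0,-1],[0,0,0,0,0,0,-1],[0,0,0,0,0,0,-1],[0,0,0,0,0,0,-1],[0,0,0,0,0,0,-1],[0,0,0,0,0,0,-1],[0,0,0,0,0,0,-1]]'; python3 st.py|head -1
python3 - <<'E'
from h import *
a=vision.capture("side");b=vision.capture("scene");
cv2.imwrite("pics/d.png",np.hstack([cv2.resize(a["color"][110:220,150:310],(400,275),interpolation=2),cv2.resize(b["color"][130:260,230:390],(400,275),interpolation=2)]))
E
```

```text
t: 3.78
position: [0.5448, 0.0949, 0.2839]
orientation: [0.001, 0.051, 0.999, 0.0]
force: [-3.0, -0.2, 9.5]
finger_gap: 0.0001
t 3.7833 tip [0.5451 0.0949 0.1109] rack [ 0.073  -0.116   0.1109] F [-3.  -0.2  9.5] gap 0.0001
t: 4.37
position: [0.5448, 0.0949, 0.284]
orientation: [0.001, 0.051, 0.999, 0.0]
force: [-2.4, 0.0, 9.6]
finger_gap: 0.0001
t 4.3667 tip [0.5451 0.095  0.111 ] rack [ 0.073 -0.116  0.111] F [-2.4  0.   9.6] gap 0.0001
```

View pics/d.png

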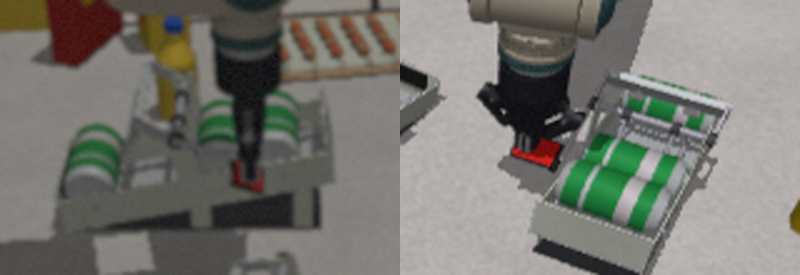

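The front can has rolled to the lip, at (92,160) in the left crop, and the keepers hold the second. I'll press a little more to confirm the stop.

```bash
python3 -m creep '[[0,0,0.2,0,0,0,-1],[0,0,0.2,0,0,0,-1],[0,0,0,0,0,0,-1],[0,0,0,0,0,0,-1]]'; python3 st.py|head -1
```

```text
t: 4.8
position: [0.5454, 0.0948, 0.2828]
orientation: [0.004, 0.051, 0.999, 0.001]
force: [-3.1, 0.2, 20.6]
finger_gap: 0.0002
t 4.8 tip [0.5467 0.095  0.1098] rack [ 0.0745 -0.1158  0.1098] F [-3.1  0.2 20.6] gap 0.0002
```

The force jumped to 20 N with only 1 mm of travel, so the lever is at its stop. Releasing straight up.

```bash
python3 -m creep '[[0,0,-0.5,0,0,0,-1],[0,0,-1,0,0,0,-1],[0,0,-1,0,0,0,-1],[0,0,-1,0,0,0,-1],[0,0,-1,0,0,0,-1],[0,0,-1,0,0,0,-1],[0,0,-1.5,0,0,0,-1],[0,0,-2,0,0,0,-1],[0,0,-3,0,0,0,-1],[0,0,-3,0,0,0,-1],[0,0,-3,0,0,0,-1],[0,0,-2,0,0,0,-1]]'
python3 -m creep '[[0,0,-2,0,0,0,-1],[0,0,0,0,0,0,-1],[0,0,0,0,0,0,-1],[0,0,0,0,0,0,-1],[0,0,0,0,0,0,-1],[0,0,0,0,0,0,-1],[0,0,0,0,0,0,-1],[0,0,0,0,0,0,-1],[0,0,0,0,0,0,-1],[0,0,0,0,0,0,-1],[0,0,0,0,0,0,-1],[0,0,0,0,0,0,-1]]'; python3 st.py|head -1
python3 - <<'E'
from h import *
from scipy.spatial.transform import Rotation as R
G=np.array([.4847,.2180,0]);Y=R.from_euler('z',-.105).as_matrix()
ims=[]
for n in("side","scene"):
    c=vision.capture(n);P=(pts(c)-G)@Y;H,S,V=cv2.split(cv2.cvtColor(c["color"],cv2.COLOR_BGR2HSV))
    near=(abs(P[...,0])<.2)&(P[...,1]>-.14)&(P[...,1]<.07)&(P[...,2]>.03)&(P[...,2]<.2)
    q=P[near&((H<8)|(H>172))&(S>120)];print(n,"paddle",len(q),q.mean(0).round(4))
    g=near&(H>40)&(H<85)&(S>90)&(V>40)&(abs(P[...,1])<.06)
    for lo,hi in((-.18,-.09),(-.05,.025),(.03,.09),(.095,.16)):
        k=P[g&(P[...,0]>lo)&(P[...,0]<hi)];
        if len(k)>5:
            t=k[k[:,2]>np.percentile(k[:,2],85)];print(" green",(lo,hi),len(k),"top",t.mean(0).round(3),k[:,0].min().round(3),k[:,0].max().round(3))
    ims.append(c["color"])
cv2.imwrite("pics/e.png",np.hstack([cv2.resize(ims[0][110:220,150:310],(400,275),interpolation=2),cv2.resize(ims[1][130:260,230:390],(400,275),interpolation=2)]))
E
```

```text
t: 5.8
position: [0.5444, 0.0947, 0.4813]
orientation: [0.001, 0.051, 0.999, 0.0]
force: [0.1, 0.2, 0.4]
finger_gap: 0.0002
t: 6.8
position: [0.5446, 0.0948, 0.4988]
orientation: [0.0, 0.051, 0.999, 0.0]
force: [-0.3, 0.3, 0.4]
finger_gap: -0.0002
t 6.8 tip [0.5446 0.0948 0.3258] rack [ 0.0725 -0.1162  0.3258] F [-0.3  0.3  0.4] gap -0.0002
side paddle 100 [ 0.0685 -0.1081  0.1708]
 green (-0.18, -0.09) 148 top [-0.131 -0.005  0.089] -0.157 -0.099
 green (-0.05, 0.025) 49 top [-0.005  0.032  0.113] -0.033 0.024
 green (0.03, 0.09) 37 top [0.056 0.031 0.128] 0.031 0.083
scene paddle 120 [ 0.0687 -0.1055  0.1723]
 green (-0.18, -0.09) 181 top [-0.13  -0.004  0.09 ] -0.151 -0.112
 green (-0.05, 0.025) 317 top [-0.006  0.003  0.115] -0.035 0.019
 green (0.03, 0.09) 561 top [ 0.056 -0.005  0.129] 0.031 0.09
```

View pics/e.png

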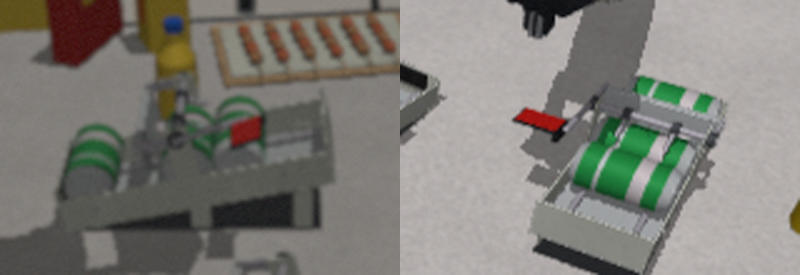

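Can 1 is on the lip at x = -0.130, with its top at 0.089. Can 2 is at the gate at x ≈ -0.006 and can 3 is behind it at 0.056. The paddle is back at its rest height. Handing in.

```bash
python3 -c "
from rig import robot
print(robot.sign_off())"
```

```text
the job is handed in; nothing more can be done
None
```

One green can is served and the job is handed in; the hand-in gives no verdict. With the jaws shut, I pressed the green paddle until the force jumped to about 20 N at the stop. I held it there while the front can rolled out, then lifted straight up clear of everything.

**Last checks, measured in the green rack's frame (both cameras agree on these):**

| Item | Measured | Required |
|---|---|---|
| Can 1, x | about -0.130 m | -0.145 to -0.115 m |
| Can 1, top height | 0.089 m (centre about 0.056 m) | centre 0.045 to 0.070 m |
| Can 2, x | about -0.006 m | -0.022 to 0.008 m |
| Can 3, x | about 0.056 m | 0.040 to 0.075 m |
| Paddle height | 0.171 to 0.172 m (rest height) | 0.172 m at rest |
| Force on the tool | about 0 N | no contact |

**Not measured:**
- I did not re-measure the blue dispenser, the bottles or the cup at the end. The arm felt no contact force before or after the press.
- I did not measure can speeds directly. The final pictures were taken about 1 s after the paddle was released.

No check failed or disagreed.

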